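# Read the airbrush manifold's test port at half-open valve

## Robot

A 6-joint arm with a two-finger parallel gripper is mounted at the origin on a cart in front of the work surface, level with it; the furniture and walls round the work are solid. World frame = base frame: x ahead of the robot, y to its left, z up, the work surface at z = 0. Lengths are in mm, angles in rad, forces in N, time in s.
With the tool pointing down it reaches from about 275 to 825 mm from the base axis. Payload 4.9 kg.
Tool frame: the origin (TCP) lies at the very end of the fingers, on their centre line; the grasp point (between the pads) lies 19 mm behind it; z points along the fingers, y is the line along which they close (so a half turn about z gives the same grasp; the last joint's range is limited). The gripper opens to 85 mm and grips with 20 to 120 N. Pads are 22 mm wide; open, the fingers measure 114 mm over their backs; the gripper's body (76 mm by 85 mm) begins 54 mm behind the grasp point. The pads swing forward as they close: fully open they stand 13 mm farther back than shut.
Start: joints at [1.048, 0.326, -0.193, 1.052, 0, 1.437], TCP at [208.489, 508.97, 202.181] pointing down, gripper open.
Joint ranges: [-2.65, 2.65], [-0.97, 1.79], [-1.3, 1.35], [-1.93, 2.1], [-1.47, 1.37], [-3.14, 3.14]. Speed limits (rad/s): [2.57, 2.57, 3.14, 3.14, 3.14, 3.14].

## Interface

Orientations are given as a 3x3 rotation matrix whose columns are the frame's x, y, z axes.
In Python, from plant import observe, read_camera, camera_params, manip, outline_of, place_of gives the robot as it stands.
- The arm moves only by the tool play_rows, never from a script. Its argument "commands" is a list that holds one entry, the list of rows, each a list of 7 numbers: the shift along the tool's x, y, z in mm, then the turn, a rotation vector about the tool's x, y, z in degrees, then the opening, from 0 (shut) to 1 (fully open). In form: [[[tx, ty, tz, ax, ay, az, claw], ...]]. A call has 1 to 20 rows; each row is the pose to reach, as a shift and turn from the pose commanded when the call began, along the tool's axes at that moment; what a row does not reach only later rows make up. A row lasts 1/8 s, in which the tool goes at most 62.5 mm and 10.7 degrees, less where a joint would pass 70% of its speed; a pose out of reach is approached as far as the arm can. A call with a gripper value outside its range is refused whole. The fingers move at their own pace and stop on an object; "newtons" is the grip in N (left out, the last holds). Time passes only in rows, so rows that repeat a pose let the fingers close. It gives the time, the measured TCP pose, the force, the opening and the grip force at its end, in the units of the state.
- observe(): the state, without advancing time (a new reading comes with each control period).
- read_camera(name): name is "side" or "top"; returns the picture (420x560x3 uint8, red, green, blue); there is no depth.
- camera_params(name): a dict with "camera_matrix" (3x3 intrinsics, pixels), "dist" ([k1, k2, p1, p2, k3] as OpenCV has them; the pictures are not rectified), "rvec" (rotation vector, rad) and "tvec" (3), from world to camera coordinates, as OpenCV has them. Camera axes: x right, y down, z forward; pixel columns grow to the right and rows downward; lengths in mm; the calibration is good to about 2 mm. A picture is of the moment at which its call begins. camera_params takes no time and is no camera call.
- manip.sign_off(): hands the job in; it is judged then, once.
Trained networks look in the newest picture that a camera, given by its name, has taken for a name from the list of things; names that differ only in an ending like _2 or _b are one class to them, and where a whole thing is asked for, a point or a joint stands for the part that bears it (a point fixed in the world has none). Each returns a list of dicts, best first, with "confidence" (0 to 1); they miss things now and then, are a little off and sometimes report something else, mostly with a low value. They report only what shows in the picture. A call takes as long as a camera call. They do not tell look-alikes from the thing itself.
- outline_of(target, camera): "pixels" (420x560 bool, what is visible of it) and "position" ([column, row] in pixels, amid what is visible of it).
- place_of(target, camera): "position" ([column, row] in pixels: a listed point, or the origin of a listed thing).
The state is a dict: "time": time; "joints": joint angles; "qvel": joint speeds; "tau": joint torques, N m; "position": TCP position; "ee_rot": TCP orientation; "ft_force": force on the tool from outside, world axes, zero at the start; "moment": the same for the moment, N m; "gripper_width": finger opening in mm; "grip_force": force on a finger pad.
Only numpy, scipy, OpenCV 4.12 (cv2) and the standard library are available. Lean on these libraries where they do the work, as an engineer would, in place of code of your own. Each camera call takes 0.05 s, during which the arm holds its last target. There are 200 camera calls.

## Task

Check the air pressure at the airbrush manifold: turn the red valve handle from its nearly closed start to the half-open position (45 degrees, the yellow tick), then take the orange pressure probe out of its stand and hold it upright with its rubber nose on the brass face of the yellow-collared test port, not the blue one, pressing lightly so that the sprung nose goes in about half way and never hard. Finish while still holding the probe pressed there so the reading can be taken; do not put it down or let go, keep the valve half open, and leave the figure, the pot and the bottle where they stand.

Things in the scene. Friction and masses are not known exactly. Their poses are not given: they have to be found in the camera images.
- manifold: Airbrush air manifold, fixed: aluminium block 52 x 160 mm on a grey base plate 80 x 184 x 8 mm; block top 45 mm above the worktop. Origin: centre of the underside; z up, y along its length. On its top: valve at y = -50 mm, two outlet fittings at y = +12 and +54 mm (x = 0; which one is the test port varies). A brass hose tail sticks out to y = -112 mm at 26 mm height.
- valve (a joint): Angle of the red handle about the vertical valve axis, rad: 0 closed (handle points along manifold -x), grows anticlockwise seen from above, 0.785 half open (over the yellow tick of the black scale plate, midway between manifold -x and -y), 1.571 fully open (along -y). Stays where it is left; about 0.06 N m turns it. Starts at 0 to 0.35.
- handle_grip (a point): Where to grip the red handle: 48 mm from the valve axis, 75 mm above the worktop. The handle is a bar 10 mm wide, 16 mm high (67 to 83 mm above the worktop), reaching 68 mm out from the axis; below it lies the scale plate (35 mm radius, top 47 mm above the worktop). The point's -x axis points outward along the handle, z up.
- valve_axis (a point): Point on the vertical valve axis, at the height of the handle's middle (75 mm above the worktop); a steel hub of 18 mm diameter, top 83 mm. Axes as the manifold's.
- test_port: The outlet to be tested: round fitting with a YELLOW collar (36 mm diameter, 4 mm high) round a brass face 25 mm across, fixed on the manifold. Origin: centre of its underside, 45 mm above the worktop.
- test_spot (a point): Centre of the test port's flat brass top face (the small dark hole), 51 mm above the worktop, z up.
- other_port: The outlet not to be used: the same fitting with a BLUE collar. Origin: centre of its underside.
- stand: Grey probe stand, fixed: block 56 x 56 mm, 85 mm high, on a plate 84 x 84 mm, with a 24 mm hole, 80 mm deep, in the top in which the probe hangs upright by its shoulder. Origin: centre of the underside; turned like the probe at the start.
- probe: Orange pen-type probe, about 0.11 kg, upright in its stand, nose down. Origin: underside centre of its shoulder (34 mm disc, 6 mm thick) resting on the stand's top, 85 mm above the worktop; z up. Square grip 24 x 24 mm (faces square to x and y) from z = 6 to 85 mm, grip at z = 45 mm. Below: barrel of 18 mm diameter to z = -50 mm, sprung nose to z = -75 mm. Lift 75 mm to clear the stand.
- probe_nose (a joint): How far the sprung nose is pushed into the probe, m: 0 free, 0.012 at its stop. The spring gives 1.05 N at the start of travel, 3.15 N half way (0.006), 5.25 N at the stop, where it becomes hard.
- probe_tip (a point): Centre of the flat end of the black rubber nose (18 mm diameter), 75 mm below the probe's origin when the nose is free.
- serpent: Bystander: painted blue serpent miniature on a base, 34 x 46 x 59 mm, loose; origin at the centre of the underside.
- pot: Bystander: paint pot with a domed black lid, 33 mm diameter, 34 mm high, loose; origin at the centre of the underside.
- bottle: Bystander: dropper bottle with pink-red paint and brown cap, 25 mm diameter, 72 mm high, loose; origin at the centre of the underside.
Not all that is in view belongs to the job. What is meant by the probe is not green or purple, and is the larger of those in its own colour.

How it is judged:
By the outcome, as a careful person would: the job done as asked, in the order asked, and still so for the second after the job is handed in, while the arm keeps its last pose, push and grip.
It also fails if it takes over 53 s, if anything falls off the work surface, if the arm or the gripper's body presses on something with over 40 N, if the wrist force passes 120 N, or if a joint passes its speed limit or range.

## Working session

There is one attempt and no reset: what is moved stays moved. The work goes in short steps, Python scripts to look and compute and a tool call to move; the robot and the scene stay as the last step left them, time stands still between calls to the robot, and variables do not carry over. Pictures are saved under pics/ and viewed, at most 10 in all, crops included, and the job is handed in when it is done.

Besides the shell and the picture viewer there is one more tool, called after "Call:" by a JSON object that holds its "api" and its "payload". play_rows: Moves the arm, as the interface text tells. Its arguments: {"type":"object","properties":{"commands":{"type":"array","items":{"type":"array","items":{"type":"array","items":{"type":"number"}}}},"newtons":{"type":"number"}},"required":["commands"]}

```bash
mkdir -p pics; ls
python3 - <<'E'
from plant import *
import cv2,numpy as np
for n in("side","top"):
    cv2.imwrite(f"pics/{n}0.png",read_camera(n)[:,:,::-1])
    p=camera_params(n);R=cv2.Rodrigues(np.array(p["rvec"]))[0];print(n,(-R.T@np.array(p["tvec"]).ravel()).round(),R[2].round(2),np.array(p["camera_matrix"])[0,0])
    for t in["manifold","handle_grip","valve_axis","test_port","test_spot","other_port","stand","probe","probe_tip","serpent","pot","bottle"]:
        print(t,[(np.round(d["position"],1).tolist(),round(d["confidence"],2)) for d in place_of(t,n)])
s=observe();print({k:np.round(s[k],3).tolist() for k in s})
E
```

```text
pics
side [ 134. -746.  524.] [ 0.36  0.82 -0.44] 454.11055238940565
manifold [([240.9, 198.4], 0.93)]
handle_grip [([247.0, 178.4], 0.59), ([229.9, 183.8], 0.51)]
valve_axis [([249.2, 178.6], 0.9)]
test_port []
test_spot [([291.7, 267.5], 0.52)]
other_port [([232.6, 178.4], 0.41), ([296.2, 329.3], 0.17)]
stand [([292.3, 265.4], 0.81)]
probe [([292.0, 233.4], 0.89), ([243.9, 206.1], 0.68), ([284.2, 185.0], 0.56)]
probe_tip [([248.2, 235.6], 0.61), ([258.4, 245.7], 0.42), ([281.1, 201.5], 0.39)]
serpent [([304.6, 217.3], 0.73), ([232.6, 253.6], 0.32)]
pot [([231.4, 254.3], 0.84)]
bottle [([293.6, 329.2], 0.92)]
top [ 348.   71. 1020.] [ 0.14  0.   -0.99] 424.79263960891666
manifold []
handle_grip [([196.7, 231.4], 0.66)]
valve_axis [([190.1, 207.2], 0.76)]
test_port [([165.5, 209.6], 0.45)]
test_spot [([165.7, 207.9], 0.67)]
other_port [([145.3, 209.9], 0.57)]
stand [([323.8, 219.5], 0.88)]
probe [([204.5, 172.6], 0.72), ([279.7, 233.0], 0.63), ([253.9, 235.1], 0.63), ([326.9, 219.0], 0.61)]
probe_tip []
serpent [([247.4, 171.0], 0.68)]
pot [([282.8, 262.1], 0.61)]
bottle [([165.7, 211.5], 0.55), ([400.0, 251.0], 0.52)]
{'time': 1.3, 'joints': [1.048, 0.326, -0.193, 1.052, 0.0, 1.437], 'qvel': [-0.001, -0.002, -0.001, 0.001, -0.0, 0.001], 'tau': [-0.001, -44.334, 26.275, 0.001, -0.0, 0.0], 'position': [208.491, 508.973, 202.191], 'ee_rot': [[-0.925, 0.379, -0.0], [0.379, 0.925, 0.0], [0.0, 0.0, -1.0]], 'ft_force': [0.012, 0.044, 0.536], 'moment': [0.072, 0.025, 0.012], 'grip_force': 0.0, 'gripper_width': 85.353}
```

Run:
```python
import cv2
a=cv2.imread("pics/side0.png")[130:370,160:420];cv2.imwrite("pics/s1.png",cv2.resize(a,(650,600),interpolation=cv2.INTER_CUBIC))
a=cv2.imread("pics/top0.png")[110:310,90:430];cv2.imwrite("pics/t1.png",cv2.resize(a,(800,471),interpolation=cv2.INTER_CUBIC))
```

```text
(no output)
```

View pics/s1.png

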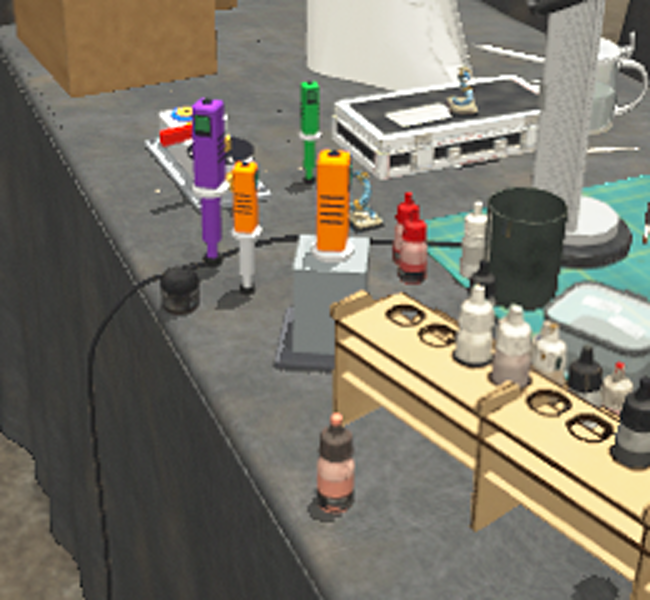

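View pics/t1.png

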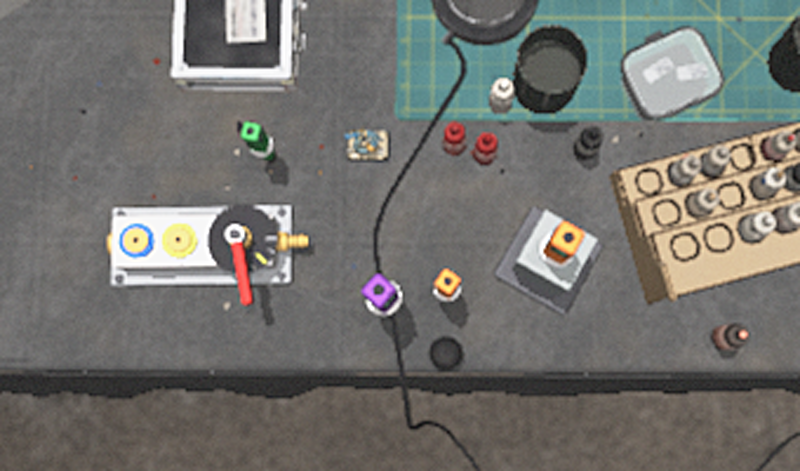

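The top view shows the manifold with its red handle from hub (190,210) to tip (194,237), the yellow port at (166,212), the blue port at (148,212), and the large orange probe in its stand at about (328,215). The side view shows that probe at (291,231). The purple, green and small orange probes are look-alikes.

```bash
cat > h.py <<'E'
from plant import *
import cv2,numpy as np
C={n:camera_params(n) for n in("side","top")}
for p in C.values():
    for k in p: p[k]=np.array(p[k],float)
def proj(P,n):
    p=C[n];return cv2.projectPoints(np.array(P,float).reshape(-1,3),p["rvec"],p["tvec"],p["camera_matrix"],p["dist"])[0][:,0]
def ray(uv,n):
    p=C[n];R=cv2.Rodrigues(p["rvec"])[0]
    u=cv2.undistortPoints(np.array(uv,float).reshape(-1,1,2),p["camera_matrix"],p["dist"])[0,0]
    return -R.T@p["tvec"].ravel(),R.T@np.array([*u,1])
def onz(uv,n,z):
    o,d=ray(uv,n);return o+d*(z-o[2])/d[2]
def tri(a,b):
    o,d=ray(a,"top");q,e=ray(b,"side")
    s=np.linalg.lstsq(np.c_[d,-e],q-o,rcond=None)[0];A=o+s[0]*d;B=q+s[1]*e
    return (A+B)/2,np.linalg.norm(A-B)
def box(x0,x1,y0,y1,z0,z1): return np.array([[x,y,z] for x in(x0,x1) for y in(y0,y1) for z in(z0,z1)],float)
def place(P,x,y,a):
    c,s=np.cos(a),np.sin(a);return P@np.array([[c,s,0],[-s,c,0],[0,0,1]])+[x,y,0]
def sil(parts,pose,n,S=4):
    m=np.zeros((420*S,560*S),np.uint8)
    for P in parts:
        h=cv2.convexHull(((proj(place(P,*pose),n)+.5)*S).astype(np.int32));cv2.fillConvexPoly(m,h,1)
    return cv2.resize(m.astype(np.float32),(560,420),interpolation=cv2.INTER_AREA)
E
cat > m.py <<'E'
from h import *
from scipy.optimize import minimize
im={n:read_camera(n) for n in C}
hsv={n:cv2.cvtColor(im[n],cv2.COLOR_RGB2HSV) for n in C}
def col(n,lo,hi,x0,x1,y0,y1,S=120,V=90):
    h=hsv[n];m=np.zeros(h.shape[:2],bool);q=(h[...,0]>=lo)&(h[...,0]<=hi)&(h[...,1]>S)&(h[...,2]>V);m[y0:y1,x0:x1]=q[y0:y1,x0:x1];return m
def cen(m): y,x=np.nonzero(m);return np.array([x.mean(),y.mean()]),len(x)
def fit(parts,masks,x0,step=(6,6,.2)):
    f=lambda p:sum(np.abs(sil(parts,p,n)-m).sum() for n,m in masks.items())
    s=np.vstack([x0]+[np.array(x0)+np.eye(3)[i]*step[i] for i in range(3)])
    r=minimize(f,x0,method="Nelder-Mead",options=dict(initial_simplex=s,maxiter=200,xatol=.05,fatol=.5))
    return r.x.round(3),round(r.fun,1),[int(m.sum()) for m in masks.values()]
if __name__=="__main__":
    grip=[box(-12,12,-12,12,91,170)]
    om={"top":col("top",5,20,315,345,195,225),"side":col("side",5,20,283,303,185,235)}
    g0=onz([330,212],"top",170)
    print("tri probe top",tri([330.5,211],[293.5,191.5]))
    for k in om: print(k,cen(om[k]),fit(grip,{k:om[k]},[g0[0],g0[1],.3]))
    print("both",fit(grip,om,[g0[0],g0[1],.3]))
    st=outline_of("stand","top")[0]; print(st["confidence"])
    full=[box(-42,42,-42,42,0,8),box(-28,28,-28,28,0,85),grip[0]]
    print("stand",fit(full,{"top":(st["pixels"]|om["top"])},[g0[0],g0[1],.3]))
    for d in outline_of("manifold","top")[:2]: print("manif",d["confidence"],d["position"],d["pixels"].sum(),cv2.minAreaRect(np.argwhere(d["pixels"])[:,::-1].astype(np.float32)))
    rd={"top":col("top",0,6,180,205,195,245)|col("top",172,180,180,205,195,245),"side":col("side",0,6,215,245,170,195)|col("side",172,180,215,245,170,195)}
    for n in rd:
        c,k=cen(rd[n]);print("red",n,c,k,onz(c,n,83),cv2.minAreaRect(np.argwhere(rd[n])[:,::-1].astype(np.float32)))
    y=col("top",22,34,157,175,202,220);b=col("top",95,125,138,156,202,220)
    yp=cen(y);print("yel",yp,onz(yp[0],"top",49))
    bp=cen(b);print("blue",bp,onz(bp[0],"top",49))
    print("hub",onz([190.3,209.6],"top",83))
    for nm,X,Y in[("c1",113,207),("c2",292,207),("c3",111,283),("c4",293,287)]: print(nm,onz([90+X/2.353,110+Y/2.353],"top",8).round(1))
    for nm,a,b in[("purple top",(378,287),(208,101)),("green top",(252,130),(310,85)),("sorange top",(449,278),(245,165)),("pot top",(446,351),(180,272)),("bottle top",(741,336),(336,418)),("rack corner",(655,300),(335,310))]:
        P,e=tri([90+a[0]/2.353,110+a[1]/2.353],[160+b[0]/2.5,130+b[1]/2.5]);print(nm,P.round(),round(e,1))
E
python3 m.py
```

```text
tri probe top (array([468.70141241, -36.01723616, 168.97113814]), np.float64(3.0667326925384666))
top (array([328.62857143, 213.1047619 ]), 105) (array([468.92 , -36.723,   0.918]), np.float64(112.6), [105])
side (array([292.8673913 , 211.27608696]), 460) (array([ 4.69125e+02, -3.80060e+01, -4.53000e-01]), np.float64(102.6), [460])
both (array([470.015, -35.91 ,   1.131]), np.float64(228.0), [105, 460])
0.68
stand (array([469.462, -38.039,   1.056]), np.float64(202.6), [1077])
manif 0.88 [182.4, 215.6] 2179 ((178.0, 217.0), (40.0, 84.0), 90.0)
red top [192.39097744 225.73684211] 133 [445.03426681 260.53810721  83.        ] ((192.45599365234375, 226.00799560546875), (26.475048065185547, 5.008792877197266), 79.69515228271484)
red side [229.78313253 183.6746988 ] 83 [427.99310866 239.05014045  83.        ] ((230.0, 183.5), (6.4559454917907715, 13.461333274841309), 74.05460357666016)
yel (array([168.94444444, 214.5       ]), 18) [474.38341592 322.42974873  49.        ]
blue (array([148.55172414, 212.22413793]), 58) [479.49300948 369.81379741  49.        ]
hub [481.17778799 266.37463692  83.        ]
c1 [519.7 409.6   8. ]
c2 [520.5 225.4   8. ]
c3 [441.3 407.7   8. ]
c4 [438.  222.3   8. ]
purple top [425. 126. 160.] 0.9
green top [577. 249. 109.] 1.0
sorange top [436.  65. 123.] 0.6
pot top [374.  66.  32.] 1.8
bottle top [ 390. -213.   70.] 3.7
rack corner [ 424. -128.   94.] 9.8
```

```bash
cat >> h.py <<'E'
def go(x,y,z,yaw):
    "shift/turn in tool axes to TCP x,y,z, tool y at world angle yaw, tool straight down"
    s=observe();R=np.array(s["ee_rot"]);Y=np.array([np.cos(yaw),np.sin(yaw),0]);Z=np.array([0,0,-1.]);G=np.c_[np.cross(Y,Z),Y,Z]
    t=R.T@(np.array([x,y,z])-s["position"]);a=np.degrees(cv2.Rodrigues(R.T@G)[0].ravel())
    return np.r_[t,a].round(1).tolist()
E
python3 - <<'E'
from h import *
print(go(433,258.5,150,1.735),go(433,258.5,60,1.735))
for n,p in(("test",(480,328.3,51)),("blue",(480,370.3,51)),("hub",(480.5,266.3,83))):print(n,proj(p,"top"),proj(p,"side"))
print(onz([165.7,207.9],"top",51),onz([166.07,212],"top",51))
E
```

```text
[-302.7, -146.6, 52.2, -0.0, -0.0, -31.7] [-302.7, -146.6, 142.2, -0.0, -0.0, -31.7]
test [[166.27922072 211.96142598]] [[238.69548031 179.4931675 ]]
blue [[148.09044016 211.88809795]] [[233.79445342 174.05201592]]
hub [[190.32340905 209.90094597]] [[246.29795156 176.55269733]]
[489.45779851 330.02654567  51.        ] [479.90828252 328.77924398  51.        ]
```

Call:
{"api": "play_rows", "payload": {"commands": [[[-302.7, -146.6, 20, 0, 0, -31.7, 0.55], [-302.7, -146.6, 20, 0, 0, -31.7, 0.55], [-302.7, -146.6, 20, 0, 0, -31.7, 0.55], [-302.7, -146.6, 20, 0, 0, -31.7, 0.55], [-302.7, -146.6, 20, 0, 0, -31.7, 0.55], [-302.7, -146.6, 20, 0, 0, -31.7, 0.55], [-302.7, -146.6, 52, 0, 0, -31.7, 0.55], [-302.7, -146.6, 92, 0, 0, -31.7, 0.55], [-302.7, -146.6, 92, 0, 0, -31.7, 0.55], [-302.7, -146.6, 92, 0, 0, -31.7, 0.55]]], "newtons": 30}}

```text
time: 2.75
position: [433.6, 258.9, 111.3]
ee_rot: [[-0.986, -0.164, 0.001], [-0.164, 0.986, 0.0], [-0.001, 0.0, -1.0]]
ft_force: [-0.8, 0.5, 0.4]
gripper_width: 46.6
grip_force: 0.0
```

Run:
```python
from h import *
a=read_camera("top")[180:270,130:230,::-1];b=read_camera("side")[140:220,190:290,::-1]
a=cv2.resize(a,(500,450),interpolation=2);b=cv2.resize(b,(300,240),interpolation=2);b=cv2.copyMakeBorder(b,0,210,0,0,0)
cv2.imwrite("pics/a2.png",np.hstack([a,b]));print(go(433,258.5,59,1.735))
```

```text
[1.5, -0.6, 52.9, 0.0, 0.2, 0.0]
```

View pics/a2.png

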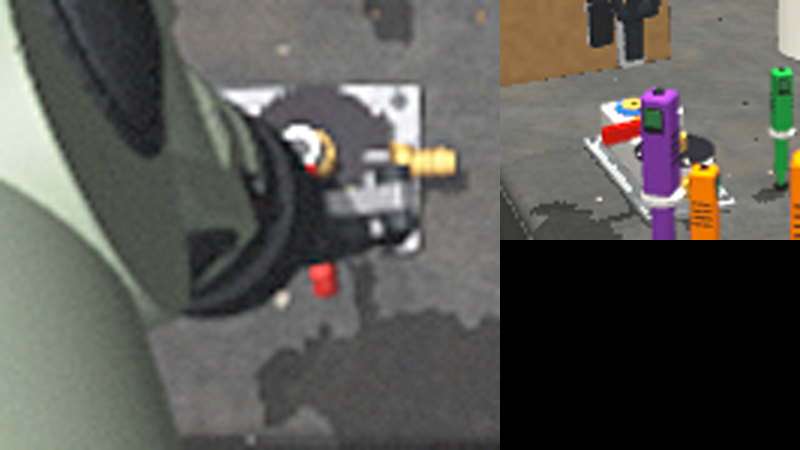

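The top crop shows the handle between hub (191,210) and tip (195,236), and the gripper straddles it. I'll go down and close.

Call:
{"api": "play_rows", "payload": {"commands": [[[1.5, -0.6, 25, 0, 0, 0, 0.55], [1.5, -0.6, 52, 0, 0, 0, 0.55], [1.5, -0.6, 52, 0, 0, 0, 0.55], [1.5, -0.6, 52, 0, 0, 0, 0.0], [1.5, -0.6, 52, 0, 0, 0, 0.0], [1.5, -0.6, 52, 0, 0, 0, 0.0], [1.5, -0.6, 52, 0, 0, 0, 0.0], [1.5, -0.6, 52, 0, 0, 0, 0.0], [1.5, -0.6, 52, 0, 0, 0, 0.0]]], "newtons": 30}}

```text
time: 3.98
position: [431.6, 257.7, 58.2]
ee_rot: [[-0.987, -0.164, -0.0], [-0.164, 0.987, -0.0], [0.0, -0.0, -1.0]]
ft_force: [0.3, 0.2, 0.2]
gripper_width: 0.3
grip_force: 0.0
```

Run:
```python
from h import *
s=observe();print(s["position"],np.round(s["ee_rot"],3).tolist(),s["ft_force"],s["moment"],s["gripper_width"],s["grip_force"])
R=np.array(s["ee_rot"]);y0=np.arctan2(R[1,1],R[0,1]);print(y0)
ax=np.array([480.3,266.3]);P=np.array(s["position"]);r=np.linalg.norm(P[:2]-ax);p0=np.arctan2(*(ax-P[:2])[::-1]);print(r,p0,y0-np.pi/2)
for k in np.linspace(0,1,13)[1:]:
    f=p0+(0.785-.006-p0)*k; q=ax-r*np.array([np.cos(f),np.sin(f)]); print(go(q[0],q[1],P[2],np.pi/2+f))
```

```text
[431.60899859 257.70890789  58.16086177] [[-0.987, -0.164, -0.0], [-0.164, 0.987, -0.0], [0.0, -0.0, -1.0]] [0.27610605 0.24353022 0.24479917] [ 0.00069908 -0.02458192  0.03617058] 0.2504139201587261 0.0
1.735281182932949
49.443103483212134 0.17464356666236547 0.16448485613805253
[-0.1, -2.5, 0.0, -0.0, -0.0, -3.5]
[-0.3, -5.0, 0.0, -0.0, -0.0, -6.4]
[-0.6, -7.4, 0.0, -0.0, -0.0, -9.2]
[-1.1, -9.9, 0.0, -0.0, -0.0, -12.1]
[-1.7, -12.3, 0.0, -0.0, -0.0, -15.0]
[-2.4, -14.7, 0.0, -0.0, -0.0, -17.9]
[-3.2, -17.0, 0.0, -0.0, -0.0, -20.8]
[-4.2, -19.3, 0.0, -0.0, -0.0, -23.7]
[-5.2, -21.6, 0.0, -0.0, -0.0, -26.6]
[-6.4, -23.8, 0.0, -0.0, -0.0, -29.4]
[-7.7, -25.9, 0.0, -0.0, -0.0, -32.3]
[-9.0, -28.0, 0.0, -0.0, -0.0, -35.2]
```

Run:
```python
from h import *
a=read_camera("top")[180:270,130:230,::-1];b=read_camera("side")[140:220,190:290,::-1]
a=cv2.resize(a,(400,360),interpolation=2);b=cv2.resize(b,(400,320),interpolation=2);b=cv2.copyMakeBorder(b,0,40,0,0,0)
cv2.imwrite("pics/a3.png",np.hstack([a,b]))
```

```text
(no output)
```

View pics/a3.png

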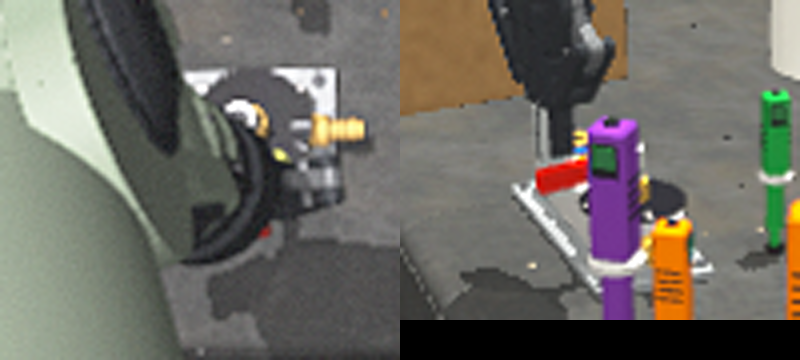

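Run:
```python
from h import *
from m import col
s=observe();P=s["position"]
for n in C: print(n,"TCP",proj(P,n),"tip",proj([480.3-67*np.cos(.165),266.3-67*np.sin(.165),75],n), "end of finger z+60",proj(P+[0,0,60],n))
for n,b in(("top",(180,215,195,245)),("side",(215,245,170,200))):
    m=col(n,0,6,*b)|col(n,172,180,*b);y,x=np.nonzero(m);print(n,len(x),x.mean(),y.mean(),x.min(),x.max(),y.min(),y.max())
print(tri([194.5,236.5],[224.5,185.5]))
```

```text
side TCP [[229.33562505 189.84921521]] tip [[222.59241685 185.11446674]] end of finger z+60 [[228.2463967  167.49061441]]
top TCP [[195.62725196 232.75229876]] tip [[195.01075191 239.89472051]] end of finger z+60 [[190.24387528 230.29057893]]
top 3 195.66666666666666 237.66666666666666 195 196 237 238
side 84 229.8095238095238 183.63095238095238 224 236 180 188
(array([420.88372921, 257.56284669,  72.00722524]), np.float64(2.325153372858018))
```

Run:
```python
from h import *
for w in(-23,0,23):
  for z in (118,140): print(w,z,proj([433.6-.164*w,258.9+.986*w,z],"side"),proj([433.6-.164*w,258.9+.986*w,z],"top"))
s=observe();print(s["position"],s["joints"])
im=read_camera("side")
b=im[150:200,205:265,::-1]
b=cv2.resize(b,(720,600),interpolation=cv2.INTER_NEAREST)
for p in(proj(s["position"],"side")[0],):
    cv2.circle(b,tuple(int(v) for v in (p-[205,150]+.5)*12),5,(0,255,0),-1)
cv2.imwrite("pics/a4.png",b)
```

```text
-23 118 [[233.21633243 170.18567218]] [[200.39600523 227.65469413]]
-23 140 [[232.84517082 161.62851383]] [[198.49277466 226.60523657]]
0 118 [[228.87133173 167.26519303]] [[189.72260437 229.37091549]]
0 140 [[228.47001144 158.81980604]] [[187.55564052 228.36321659]]
23 118 [[224.66200906 164.43594873]] [[179.03938555 231.08870795]]
23 140 [[224.23274616 156.09983475]] [[176.60820671 230.12284612]]
[431.62351392 257.69257795  58.14230918] [ 3.91313327e-01  3.90866353e-01 -5.11442733e-01  6.68596536e-01
 -2.73186961e-05  2.26887256e-01]
```

View pics/a4.png

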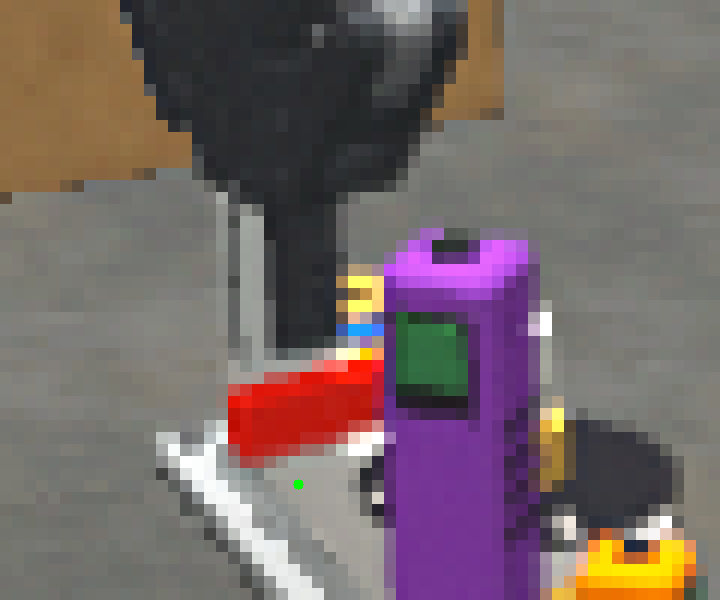

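The side crop shows the closed fingers ending at about row 179. The reported TCP projects to row 190, below the handle. So the real fingertips stand about 25 mm higher than reported and closed above the handle. I'll open, lower in steps and check.

Call:
{"api": "play_rows", "payload": {"commands": [[[0, 0, 0, 0, 0, 0, 0.55], [0, 0, 0, 0, 0, 0, 0.55], [0, 0, 0, 0, 0, 0, 0.55], [0, 0, 0, 0, 0, 0, 0.55], [0, 0, 10, 0, 0, 0, 0.55], [0, 0, 18, 0, 0, 0, 0.55], [0, 0, 18, 0, 0, 0, 0.55]]]}}

```text
time: 5.1
position: [430.7, 257.3, 39.1]
ee_rot: [[-0.986, -0.164, -0.002], [-0.164, 0.987, -0.001], [0.002, -0.0, -1.0]]
ft_force: [0.2, -0.1, 0.3]
gripper_width: 46.7
grip_force: 0.0
```

Run:
```python
from h import *
s=observe();print(s["position"],s["ft_force"],s["gripper_width"])
b=cv2.resize(read_camera("side")[150:200,205:265,::-1],(480,400),interpolation=cv2.INTER_NEAREST)
a=cv2.resize(read_camera("top")[190:250,165:225,::-1],(320,320),interpolation=2)
cv2.imwrite("pics/a5.png",np.hstack([b,cv2.copyMakeBorder(a,0,80,0,0,0)]))
```

```text
[430.70450406 257.34508862  39.11025197] [ 0.19042505 -0.0591845   0.34100986] 46.65643370952234
```

View pics/a5.png

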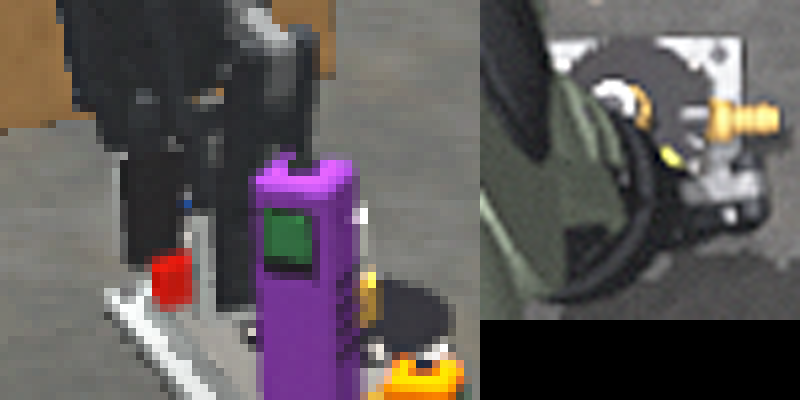

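The fingers now straddle the handle, with the front finger ending at row 188.5, which is about 24 mm above where the reported TCP puts it. I'll lower a bit more and close.

Call:
{"api": "play_rows", "payload": {"commands": [[[0, 0, 8, 0, 0, 0, 0.55], [0, 0, 8, 0, 0, 0, 0.0], [0, 0, 8, 0, 0, 0, 0.0], [0, 0, 8, 0, 0, 0, 0.0], [0, 0, 8, 0, 0, 0, 0.0], [0, 0, 8, 0, 0, 0, 0.0]]], "newtons": 30}}

```text
time: 5.95
position: [431.4, 258.9, 32.3]
ee_rot: [[-0.986, -0.165, -0.0], [-0.165, 0.986, 0.002], [0.0, 0.002, -1.0]]
ft_force: [-1.9, 4.7, -1.0]
gripper_width: 9.2
grip_force: 29.0
```

Run:
```python
from h import *
s=observe();print(s["position"],np.round(s["ee_rot"],3).tolist(),s["ft_force"],s["moment"],s["gripper_width"],s["grip_force"])
R=np.array(s["ee_rot"]);y0=np.arctan2(R[1,1],R[0,1]);print(y0)
ax=np.array([480.3,266.3]);P=np.array(s["position"]);r=np.linalg.norm(P[:2]-ax);p0=np.arctan2(*(ax-P[:2])[::-1]);print(r,p0,y0-np.pi/2)
p0=y0-np.pi/2
for k in np.linspace(0,1,11)[1:]:
    f=p0+(0.785-.006-p0)*k; q=ax-r*np.array([np.cos(f),np.sin(f)]); print(go(q[0],q[1],P[2],np.pi/2+f))
```

```text
[431.38984921 258.8712049   32.26853583] [[-0.986, -0.165, -0.0], [-0.165, 0.986, 0.002], [0.0, 0.002, -1.0]] [-1.90219918  4.69114833 -0.98448227] [1.00645916 0.23036035 0.25737186] 9.178572732635656 28.97276222705841
1.736403315854236
49.47110113206763 0.15073449237187583 0.16560698905933946
[-0.1, -3.8, -0.0, 0.1, 0.0, -3.5]
[-0.4, -6.8, -0.0, 0.1, 0.0, -7.0]
[-0.8, -9.8, -0.0, 0.1, 0.0, -10.5]
[-1.5, -12.8, -0.0, 0.1, 0.0, -14.1]
[-2.3, -15.7, -0.0, 0.1, 0.0, -17.6]
[-3.3, -18.5, -0.0, 0.1, 0.0, -21.1]
[-4.5, -21.3, -0.1, 0.1, 0.0, -24.6]
[-5.8, -24.0, -0.1, 0.1, 0.0, -28.1]
[-7.3, -26.7, -0.1, 0.1, 0.0, -31.6]
[-9.0, -29.2, -0.1, 0.1, 0.0, -35.1]
```

Call:
{"api": "play_rows", "payload": {"commands": [[[-0.1, -2.3, 0, 0, 0, -3.5, 0], [-0.4, -5.3, 0, 0, 0, -7, 0], [-0.8, -8.3, 0, 0, 0, -10.5, 0], [-1.5, -11.3, 0, 0, 0, -14.1, 0], [-2.3, -14.2, 0, 0, 0, -17.6, 0], [-3.3, -17, 0, 0, 0, -21.1, 0], [-4.5, -19.8, 0, 0, 0, -24.6, 0], [-5.8, -22.5, 0, 0, 0, -28.1, 0], [-7.3, -25.2, 0, 0, 0, -31.6, 0], [-9, -27.7, 0, 0, 0, -35.1, 0], [-9, -27.7, 0, 0, 0, -35.1, 0], [-9, -27.7, 0, 0, 0, -35.1, 0]]]}}

```text
time: 7.45
position: [446.0, 230.9, 32.3]
ee_rot: [[-0.714, -0.7, 0.002], [-0.7, 0.714, -0.002], [0.0, -0.003, -1.0]]
ft_force: [4.1, -3.7, -2.8]
gripper_width: 9.2
grip_force: 29.3
```

Run:
```python
from h import *
s=observe();R=np.array(s["ee_rot"]);print(s["position"],np.arctan2(R[1,1],R[0,1])-np.pi/2,s["ft_force"],s["moment"],s["gripper_width"],s["grip_force"])
ax=np.array([480.3,266.3]);P=np.array(s["position"]);print(np.arctan2(*(ax-P[:2])[::-1]),np.linalg.norm(P[:2]-ax))
```

```text
[446.00175737 230.88752495  32.29979936] 0.7750284665976945 [ 4.07692271 -3.67210099 -2.75691406] [-0.73644487 -0.73625972 -0.22564069] 9.182772288895363 29.28580015897751
0.801380462642887 49.29921740432813
```

Call:
{"api": "play_rows", "payload": {"commands": [[[0, 0, 0, 0, 0, 0, 0.4], [0, 0, 0, 0, 0, 0, 0.4], [0, 0, 0, 0, 0, 0, 0.4], [0, 0, -50, 0, 0, 0, 0.4], [0, 0, -100, 0, 0, 0, 0.6], [0, 0, -160, 0, 0, 0, 0.8], [0, 0, -190, 0, 0, 0, 0.8], [0, 0, -190, 0, 0, 0, 0.8]]]}}

```text
time: 8.45
position: [446.6, 232.7, 224.9]
ee_rot: [[-0.713, -0.701, 0.005], [-0.701, 0.713, 0.002], [-0.005, -0.002, -1.0]]
ft_force: [0.4, -0.3, -1.0]
gripper_width: 68.2
grip_force: 0.0
```

Run:
```python
from h import *
print(observe()["position"],go(469.3,-37.5,200,1.06))
```

```text
[446.64060511 232.70770025 224.85376712] [173.5, -208.4, 24.4, 0.1, 0.3, 73.8]
```

Call:
{"api": "play_rows", "payload": {"commands": [[[45, -55, 10, 0, 0, 20, 0.8], [90, -105, 20, 0, 0, 40, 0.8], [130, -160, 24, 0, 0, 60, 0.8], [173.5, -208.4, 24.4, 0, 0.2, 73.8, 0.8], [173.5, -208.4, 24.4, 0, 0.2, 73.8, 0.8], [173.5, -208.4, 24.4, 0, 0.2, 73.8, 0.8], [173.5, -208.4, 24.4, 0, 0.2, 73.8, 0.8], [173.5, -208.4, 24.4, 0, 0.2, 73.8, 0.8], [173.5, -208.4, 24.4, 0, 0.2, 73.8, 0.8]]]}}

```text
time: 9.57
position: [466.9, -38.1, 197.0]
ee_rot: [[-0.874, 0.487, -0.005], [0.487, 0.874, -0.0], [0.004, -0.002, -1.0]]
ft_force: [0.4, 0.3, -0.3]
gripper_width: 68.5
grip_force: 0.0
```

Run:
```python
from h import *
s=observe();P=s["position"];print(P,go(469.3,-37.5,87,1.06))
print(proj(P,"side"),proj(P+[0,0,24],"side"))
A=read_camera("top");cv2.imwrite("pics/t6.png",A[:,:,::-1]);hs=cv2.cvtColor(A,cv2.COLOR_RGB2HSV)[195:245,180:215]
m=((hs[...,0]<7)|(hs[...,0]>171))&(hs[...,1]>120)&(hs[...,2]>90);y,x=np.nonzero(m);x=x+180;y=y+195;c=[x.mean(),y.mean()]
print(len(x),c,cv2.minAreaRect(np.c_[x,y].astype(np.float32)))
e=onz(c,"top",79)[:2]-[480.3,266.3];print(e,np.arctan2(-e[1],-e[0]))
pts=np.array([onz(q,"top",80)[:2] for q in np.c_[x,y]]);w,v=np.linalg.eigh(np.cov(pts.T));print("pca",np.arctan(v[1,1]/v[0,1]))
a=cv2.resize(A[190:250,165:225,::-1],(400,400),interpolation=2)
b=cv2.resize(read_camera("side")[130:270,220:360,::-1],(400,400),interpolation=2);cv2.imwrite("pics/a6.png",np.hstack([a,b]))
```

```text
[466.93772919 -38.05120258 197.02159097] [-2.2, 1.9, 110.0, -0.1, -0.2, 0.1]
[[292.5403738  178.48876183]] [[292.74295991 166.44707905]]
127 [np.float64(200.9448818897638), np.float64(221.1968503937008)] ((201.00003051757812, 221.50003051757812), (26.16295051574707, 4.949747562408447), 45.0)
[-24.59447107 -23.72616203] 0.7674303606673262
pca 0.7673115096043825
```

View pics/a6.png

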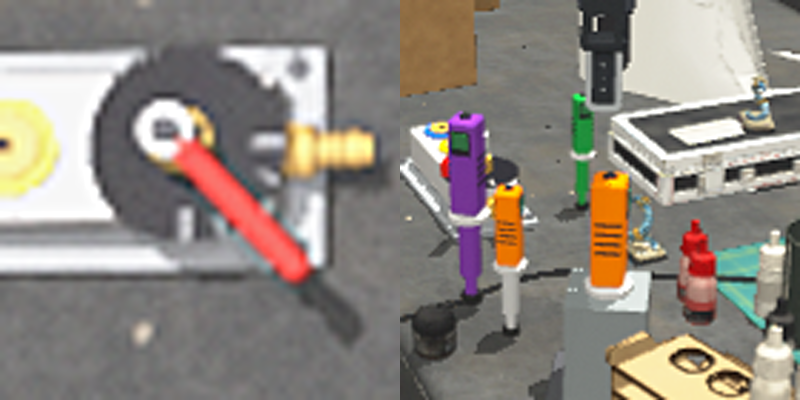

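The handle lies over the yellow tick at about 0.77 rad. The gripper is above the orange probe in the stand, with its fingers ending at row 168 and the probe at (292,190) to (292,231). I'll descend and grasp.

Call:
{"api": "play_rows", "payload": {"commands": [[[-2.2, 1.9, 30, 0, -0.2, 0, 0.8], [-2.2, 1.9, 60, 0, -0.2, 0, 0.8], [-2.2, 1.9, 90, 0, -0.2, 0, 0.8], [-2.2, 1.9, 109, 0, -0.2, 0, 0.8], [-2.2, 1.9, 109, 0, -0.2, 0, 0.8], [-2.2, 1.9, 109, 0, -0.2, 0, 0.8], [-2.2, 1.9, 109, 0, -0.2, 0, 0], [-2.2, 1.9, 109, 0, -0.2, 0, 0], [-2.2, 1.9, 109, 0, -0.2, 0, 0], [-2.2, 1.9, 109, 0, -0.2, 0, 0], [-2.2, 1.9, 109, 0, -0.2, 0, 0], [-2.2, 1.9, 109, 0, -0.2, 0, 0]]], "newtons": 50}}

```text
time: 11.18
position: [470.5, -37.9, 89.4]
ee_rot: [[-0.872, 0.489, 0.001], [0.489, 0.872, -0.002], [-0.002, -0.002, -1.0]]
ft_force: [-0.9, 0.4, 5.6]
gripper_width: 23.8
grip_force: 50.7
```

Run:
```python
from h import *
s=observe();P=s["position"];print(P,np.round(s["ee_rot"],3).tolist(),s["ft_force"],s["moment"],s["gripper_width"],s["grip_force"])
a=cv2.resize(read_camera("top")[180:260,290:370,::-1],(400,400),interpolation=2)
b=cv2.resize(read_camera("side")[130:270,220:360,::-1],(400,400),interpolation=2);cv2.imwrite("pics/a7.png",np.hstack([a,b]))
```

```text
[470.45967738 -37.92035569  89.36794913] [[-0.872, 0.489, 0.001], [0.489, 0.872, -0.002], [-0.002, -0.002, -1.0]] [-0.85513688  0.38998731  5.57125649] [0.10118886 0.23433993 0.0239522 ] 23.78720903935951 50.70808231830597
```

View pics/a7.png

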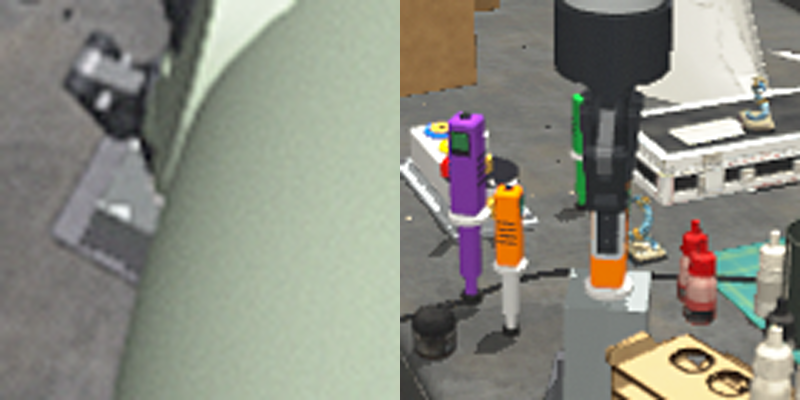

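The fingers close on the grip at 23.8 mm and end just above the shoulder at row 220. I'll lift straight up out of the stand.

Call:
{"api": "play_rows", "payload": {"commands": [[[0, 0, -12, 0, 0, 0, 0], [0, 0, -30, 0, 0, 0, 0], [0, 0, -52, 0, 0, 0, 0], [0, 0, -76, 0, 0, 0, 0], [0, 0, -105, 0, 0, 0, 0], [0, 0, -140, 0, 0, 0, 0], [0, 0, -175, 0, 0, 0, 0], [0, 0, -180, 0, 0, 0, 0], [0, 0, -180, 0, 0, 0, 0], [0, 0, -180, 0, 0, 0, 0]]]}}

```text
time: 12.52
position: [469.0, -37.2, 267.3]
ee_rot: [[-0.872, 0.489, -0.003], [0.489, 0.872, -0.002], [0.002, -0.003, -1.0]]
ft_force: [-1.0, -0.1, -2.1]
gripper_width: 23.3
grip_force: 50.0
```

Run:
```python
from h import *
s=observe();P=s["position"];print(P,s["joints"],s["ft_force"],s["gripper_width"],s["grip_force"],go(481,328.2,265,1.0599))
```

```text
[469.04710981 -37.24115804 267.33512529] [-0.23475608  0.14184693 -0.26535914  1.16595128 -0.00215393  0.27626298] [-0.95882792 -0.1009787  -2.10482396] 23.308631032047295 50.020519495010376 [168.3, 324.6, 1.7, -0.2, -0.1, -0.0]
```

Call:
{"api": "play_rows", "payload": {"commands": [[[20, 40, 0, 0, 0, 0, 0], [45, 87, 0, 0, 0, 0, 0], [70, 135, 0, 0, 0, 0, 0], [95, 183, 0, 0, 0, 0, 0], [120, 231, 0, 0, 0, 0, 0], [145, 280, 0, 0, 0, 0, 0], [160, 309, 0, 0, 0, 0, 0], [168.3, 324.6, 0, 0, 0, 0, 0], [168.3, 324.6, 20, 0, 0, 0, 0], [168.3, 324.6, 60, 0, 0, 0, 0], [168.3, 324.6, 100, 0, 0, 0, 0], [168.3, 324.6, 115, 0, 0, 0, 0], [168.3, 324.6, 115, 0, 0, 0, 0], [168.3, 324.6, 115, 0, 0, 0, 0]]]}}

```text
time: 14.28
position: [483.1, 328.1, 154.6]
ee_rot: [[-0.872, 0.489, 0.002], [0.489, 0.872, -0.001], [-0.002, 0.0, -1.0]]
ft_force: [0.3, -0.8, -1.1]
gripper_width: 23.4
grip_force: 49.9
```

Run:
```python
from h import *
s=observe();P=s["position"];print(P,np.round(s["ee_rot"],4).tolist(),s["ft_force"],s["gripper_width"],s["grip_force"],go(481,328.2,133,1.0599))
zo=10-89.4
for z in(0,75,81): print("probe axis z",z,proj([P[0]-1,P[1]+.3,P[2]+zo+z],"side"))
print("face",proj([480,328.3,51],"side"))
b=cv2.resize(read_camera("side")[130:200,200:280,::-1],(640,560),interpolation=2);cv2.imwrite("pics/a8.png",b)
```

```text
[483.1117002  328.06685075 154.60210911] [[-0.8721, 0.4893, 0.0021], [0.4893, 0.8721, -0.0011], [-0.0024, 0.0001, -1.0]] [ 0.32975057 -0.79004085 -1.14786425] 23.423170238282662 49.91068661212921 [2.0, -0.9, 21.6, 0.0, 0.1, -0.0]
probe axis z 0 [[239.11840669 170.96455035]]
probe axis z 75 [[238.11556243 144.00628466]]
probe axis z 81 [[238.03396224 141.78767471]]
face [[238.69548031 179.4931675 ]]
```

View pics/a8.png

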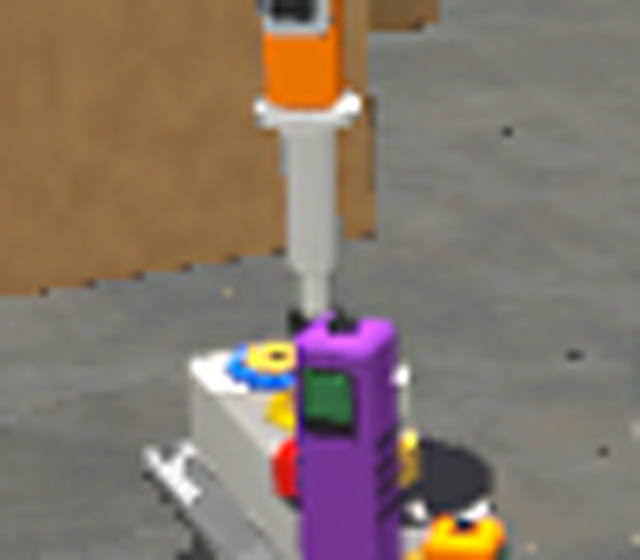

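The probe hangs upright with its shoulder at (238.5,143.5) and its nose on column 239, matching the prediction over the yellow port. The purple probe hides the port itself. I'll lower towards contact in steps.

Call:
{"api": "play_rows", "payload": {"commands": [[[1.4, -0.7, 8, 0, 0, 0, 0], [1.4, -0.7, 16, 0, 0, 0, 0], [1.4, -0.7, 21, 0, 0, 0, 0], [1.4, -0.7, 21, 0, 0, 0, 0], [1.4, -0.7, 21, 0, 0, 0, 0]]]}}

```text
time: 14.95
position: [480.4, 327.8, 132.0]
ee_rot: [[-0.872, 0.489, -0.0], [0.489, 0.872, -0.002], [-0.001, -0.002, -1.0]]
ft_force: [0.8, 0.3, -1.2]
gripper_width: 23.3
grip_force: 50.0
```

Call:
{"api": "play_rows", "payload": {"commands": [[[0, 0, 1, 0, 0, 0, 0], [0, 0, 2, 0, 0, 0, 0], [0, 0, 2, 0, 0, 0, 0], [0, 0, 2, 0, 0, 0, 0]]]}}

```text
time: 15.45
position: [480.5, 327.9, 130.2]
ee_rot: [[-0.872, 0.489, 0.0], [0.489, 0.872, -0.002], [-0.001, -0.002, -1.0]]
ft_force: [-0.3, 0.7, 0.2]
gripper_width: 23.9
grip_force: 50.2
```

Call:
{"api": "play_rows", "payload": {"commands": [[[0, 0, 1, 0, 0, 0, 0], [0, 0, 2, 0, 0, 0, 0], [0, 0, 2, 0, 0, 0, 0], [0, 0, 2, 0, 0, 0, 0]]]}}

```text
time: 15.95
position: [480.5, 327.9, 128.1]
ee_rot: [[-0.872, 0.489, 0.0], [0.489, 0.872, -0.002], [-0.001, -0.002, -1.0]]
ft_force: [0.8, 0.3, 0.3]
gripper_width: 23.6
grip_force: 50.2
```

Call:
{"api": "play_rows", "payload": {"commands": [[[0, 0, 1, 0, 0, 0, 0], [0, 0, 2, 0, 0, 0, 0], [0, 0, 2, 0, 0, 0, 0], [0, 0, 2, 0, 0, 0, 0]]]}}

```text
time: 16.45
position: [480.5, 327.9, 126.1]
ee_rot: [[-0.872, 0.489, 0.0], [0.489, 0.872, -0.002], [-0.001, -0.002, -1.0]]
ft_force: [0.5, 0.2, 1.5]
gripper_width: 23.3
grip_force: 50.2
```

```bash
cat > f.py <<'E'
from h import *
F=[];Z=[]
for i in range(16):
    read_camera("side");s=observe();F.append(s["ft_force"]);Z.append(s["position"])
print(np.mean(F,0).round(2),(np.std(F,0)/4).round(2),np.mean(Z,0).round(2),s["time"])
E
python3 f.py
```

```text
[1.   0.71 0.96] [0.14 0.12 0.14] [480.47 327.85 126.06] 17.25
```

Call:
{"api": "play_rows", "payload": {"commands": [[[0, 0, 1, 0, 0, 0, 0], [0, 0, 2, 0, 0, 0, 0], [0, 0, 2, 0, 0, 0, 0]]]}}

```text
time: 17.62
position: [480.4, 327.8, 124.0]
ee_rot: [[-0.872, 0.489, -0.0], [0.489, 0.872, -0.002], [-0.001, -0.002, -1.0]]
ft_force: [1.0, 1.4, 2.5]
gripper_width: 23.4
grip_force: 50.3
```

```bash
python3 f.py
python3 - <<'E'
from h import *
im=read_camera("side")
b=cv2.resize(im[130:200,200:280,::-1],(640,560),interpolation=2);cv2.imwrite("pics/a9.png",b)
E
```

```text
[1.33 1.25 1.79] [0.11 0.14 0.12] [480.44 327.83 124.05] 18.425
```

View pics/a9.png

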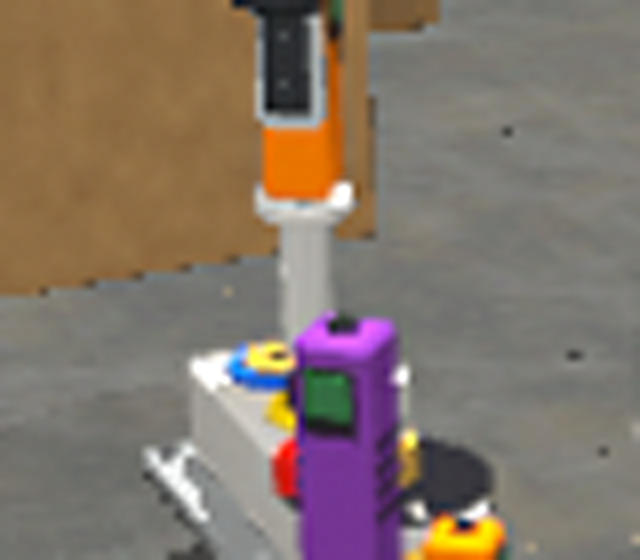

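The side view shows the probe upright over the port with its shoulder at (238,155) and its nose behind the purple probe. Net spring force is about 2.9 N and the kinematic travel about 6 mm, which is half way. I'm handing in.

```bash
python3 -c "
from plant import *
print(manip.sign_off())"
```

```text
the job is handed in; nothing more can be done
None
```

I handed the job in at about 18.5 s: the valve is half open at about 0.77 rad, and the gripper is holding the orange probe upright on the yellow-collared port with its nose in an estimated 5–6 mm at about 2.9 N (the purple look-alike hid the contact from the side camera).

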